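# Set the slide attenuator to its third click and apply it

## Task

Set the signal attenuator on the bench to its third step: with the fingertips, push the upright lever by its side, from its parked end towards the button, and stop in the third notch (the third click), without running past it into the fourth. Then press the round button on the same box all the way down to apply the setting, let it come back up and leave the lever in that notch. Only push and press: do not press the button before the lever is set, do not grip the lever, and leave the reel, jar and tape roll where they stand.

Things in the scene. Friction and masses are not known exactly. Their poses are not given: they have to be found in the camera images.
- attenuator: grey metal box with aluminium deck, 110 (x) x 240 (y) x 45 (z) mm, screwed to the bench; origin at the centre of its underside. The lever slides in a black slot along the box's y axis, towards the +y end where the button is. Brass sockets stick out 12 mm at both ends, small mounting ears at -x. Place varies, turned up to 0.4 rad
- lever (a joint): travel of the upright lever along the box's +y, m: 0 = parked end, 0.118 = end stop; lever centre at box x = 0, y = -0.085 + value. Starts parked in 0 to 0.012, before the first ridge, sliding at about 0.5 N. Each ridge then resists with about 5 N; 1 to 2 mm past its crest the lever snaps forward by itself, some 6 mm, into the next notch and stays there
- lever_mid (a point): point of the lever at deck height, under its steel ball plunger that rides over the index strip: 34 mm from the lever's own centre along the box's +x, at the same y as the lever. The lever sits in a notch when this point has that notch's y
- lever_face (a point): middle of the lever's flat rubber face that looks to the box's -y, the one to push: 28 mm wide (x), from 9 to 41 mm above the deck, 7 mm from the lever's centre (lever 14 mm thick along its travel, same face on the other side). On the lever's +x side a bracket carries the plunger barrel, 17 mm across, 34 mm away, 21 to 37 mm above the deck
- index_strip: steel strip on the deck beside the slot, 20 x 100 (y) x 3 mm, origin mid-underside; six round ridges, tops 8 mm over the deck, 16 mm apart at its own y -40 to 40 mm; five notches between them at y -32, -16, 0, 16, 32 mm. First notch = nearest the parked end, third = the strip's middle. Axes parallel to the box's. Fixed at box x 34 mm, y -19 to -3 mm (differs)
- apply (a joint): travel of the push button, m: 0 = up, 0.006 = fully down. Spring loaded: starts to move at 1.5 N, fully down at 5 N, comes back up by itself
- apply_top (a point): centre of the top of the round black push button (28 mm across, on a 44 mm aluminium collar 12 mm high): on the box at x = 0, y = 0.088, its top 22 mm above the deck
- solder_reel: reel of solder wire, 54 mm across, 40 mm high, stands loose near the box; origin at its underside, 16 mm from its axis; leave alone
- flux_jar: jar 50 mm across, 26 mm high, stands loose near the box; origin at the centre of its underside; leave alone
- insulating_tape: roll of black tape 56 mm across, 19 mm high, lies loose near the box; origin at the centre of its underside; leave alone

How it is judged:
By the outcome, as a careful person would: the job done as asked, in the order asked, and still so for the second after the job is handed in, with the robot touching nothing.
It also fails if it takes over 54 s, if anything falls off the work surface, if the arm or the gripper's body presses on something with over 40 N, if the wrist force passes 120 N, or if a joint passes its speed limit or range.

## Robot

A 6-joint arm with a two-finger parallel gripper is mounted at the origin on a cart in front of the work surface, level with it; the furniture and walls round the work are solid. World frame = base frame: x ahead of the robot, y to its left, z up, the work surface at z = 0. Lengths are in m, angles in degrees, forces in N, time in s.
With the tool pointing down it reaches from about 0.25 to 0.775 m from the base axis. Payload 4 kg.
Tool frame: the origin (TCP) lies midway between the tips of the shut fingers; the grasp point (between the pads) lies 19 mm behind it; z points along the fingers, y is the direction in which the jaws open and shut (so a half turn about z gives the same grasp; the last joint's range is limited). The gripper opens to 94 mm and grips with 3 to 60 N. Pads are 16 mm wide; open, the fingers measure 119 mm over their backs; the gripper's body (75 mm by 177 mm) begins 78 mm behind the grasp point.
Start: joints at [68.062, 4.996, 78.535, -0, 96.463, -5.907], TCP at [0.152, 0.529, 0.206] pointing down, gripper open.
Joint ranges: [-177.83, 177.83], [-43.37, 116.18], [15.69, 146.23], [-61.86, 241.86], [9.47, 152.12], [-147.06, 147.06]. Speed limits (degrees/s): [159.86, 159.86, 180, 180, 180, 180].

## Interface

Orientations are given as a 3x3 rotation matrix whose columns are the frame's x, y, z axes.
In Python, from cell import sensors, viewer, ctrl gives the robot as it stands. The module is installed in compiled form; this text tells all that it offers.
- The arm moves only by the tool carry_out, never from a script. Its argument "motion" is a list of rows, each a list of 5 numbers: the shift along the world's x, y, z in units of 0.1 m (1.0 is 0.1 m), then the turn about the world's z in units of pi/2 rad (1.0 is pi/2 rad), then the finger opening in mm, from 0 to 94. A call has exactly 10 rows; each row is the pose to reach, as a shift and turn from the pose commanded when the call began; what a row does not reach only later rows make up. A row lasts 1/12 s, in which the tool goes at most 41.7 mm and 7.16 degrees, less where a joint would pass 70% of its speed; a pose out of reach is approached as far as the arm can. A call with a number of a shift or a turn outside -1 to 1 is refused whole. A call with a gripper value outside its range is refused whole. The fingers move at their own pace and stop on an object; "squeeze" is the grip in N (left out, the last holds). Time passes only in rows, so rows that repeat a pose let the fingers close, or fill a call up. It gives the time, the measured TCP pose, the force and the opening at its end, in the units of the state.
- sensors.read_state(): the state, without advancing time (a new reading comes with each control period).
- viewer.read_camera(name): name is "side" or "top"; returns a dict with "image" (480x640x3 uint8, red, green, blue), "z_map" (480x640 float32, m along the optical axis (not along the pixel's ray), 0 where there is no reading), "K" (3x3 intrinsics, pixels), "k1" (the pictures are not rectified: a ray, as slopes to the right and down, at radius r is drawn at 1 + k1 r^2 times it, then the intrinsics apply), "R" (3x3) and "t" (3): a world point X has camera coordinates R X + t. Camera axes: x right, y down, z forward; pixel columns grow to the right and rows downward; lengths in m; the calibration is good to about 2 mm. A picture is of the moment at which its call begins.
- ctrl.sign_off(): hands the job in, once; it reports no verdict.
The state is a dict: "time": time; "joint_positions": joint angles; "joint_vel": joint speeds; "tau": joint torques, N m; "tcp_pos": TCP position; "ee_rot": TCP orientation; "ft_force": force on the tool from outside, world axes, zero at the start; "ft_torque": the same for the moment, N m; "finger_gap": finger opening in m.
Only numpy, scipy, OpenCV 4.12 (cv2) and the standard library are available. Lean on these libraries where they do the work, as an engineer would, in place of code of your own. Each camera call takes 0.05 s, during which the arm holds its last target. There are 200 camera calls.

## Working session

There is one attempt and no reset: what is moved stays moved. The work goes in short steps, Python scripts to look and compute and a tool call to move; the robot and the scene stay as the last step left them, time stands still between calls to the robot, and variables do not carry over. Pictures are saved under pics/ and viewed, about 8 in all and at most 12, crops included, and the job is handed in when it is done.

Besides the shell and the picture viewer there is one more tool, called after "Emit:" as a command line: name --pt "numbers of a row" for each row, then --argument value for the rest. carry_out: Moves the arm, as the interface text tells. Shifts and turns lie within -1 to 1; 1 stands for 0.1 m of shift or pi/2 rad of turn. Its arguments: {"type":"object","properties":{"motion":{"type":"array"},"squeeze":{"type":"number"}},"required":["motion"]}

```bash
mkdir -p pics
cat > h.py <<'E'
import numpy as np, cv2
from cell import sensors, viewer, ctrl
def cam(n):
    return viewer.read_camera(n)
def ray(c,u,v):
    K=c["K"];d=np.array([c["k1"],0,0,0,0],float)
    p=cv2.undistortPoints(np.array([[[u,v]]],float),K,d,None,None,)[0,0]
    R=np.array(c["R"]);t=np.array(c["t"])
    return -R.T@t, R.T@np.array([p[0],p[1],1.])
def onz(c,u,v,z):
    o,d=ray(c,u,v); return o+d*(z-o[2])/d[2]
def proj(c,X):
    d=np.array([c["k1"],0,0,0,0],float)
    r,_=cv2.Rodrigues(np.array(c["R"],float))
    return cv2.projectPoints(np.atleast_2d(np.array(X,float)),r,np.array(c["t"],float),c["K"],d)[0][:,0]
E
python3 - <<'E'
from h import *
for n in("top","side"):
    c=cam(n); cv2.imwrite(f"pics/{n}0.png",c["image"][:,:,::-1]); np.savez(f"{n}0.npz",**c)
    print(n,c["K"].tolist(),c["k1"],np.round(c["R"],3).tolist(),np.round(-np.array(c["R"]).T@c["t"],3))
s=sensors.read_state(); print(s["time"],s["tcp_pos"],np.round(s["ee_rot"],3).tolist(),s["ft_force"],s["finger_gap"])
E
```

```text
top [[513.785851656419, 0.0, 314.28743940388125], [0.0, 513.785851656419, 247.9512056622262], [0.0, 0.0, 1.0]] -0.08048507129212862 [[-0.175, -0.984, 0.002], [-0.962, 0.171, -0.214], [0.211, -0.04, -0.977]] [0.362 0.039 0.904]
side [[517.6908225575885, 0.0, 313.7538452459689], [0.0, 517.6908225575885, 240.12582626541297], [0.0, 0.0, 1.0]] 0.0364968210729008 [[0.913, -0.407, 0.021], [-0.207, -0.509, -0.835], [0.351, 0.758, -0.55]] [ 0.247 -0.609  0.545]
0.1 [0.15172247 0.52816146 0.20444772] [[-0.961, 0.276, -0.001], [0.276, 0.961, -0.002], [0.0, -0.002, -1.0]] [0.06038014 0.67929057 0.36659592] 0.09364736303327685
```

View pics/top0.png

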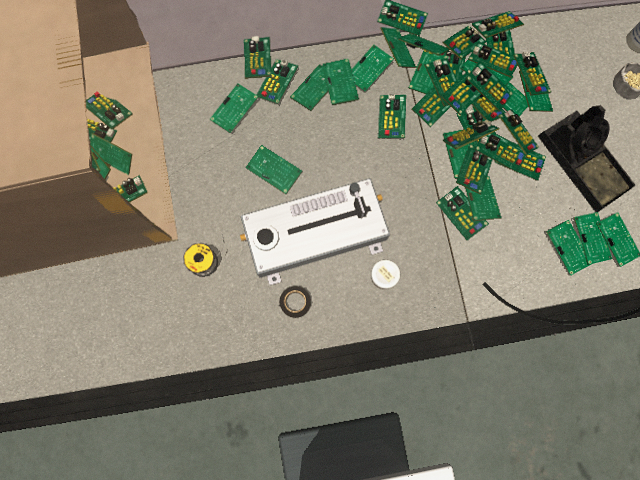

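View pics/side0.png

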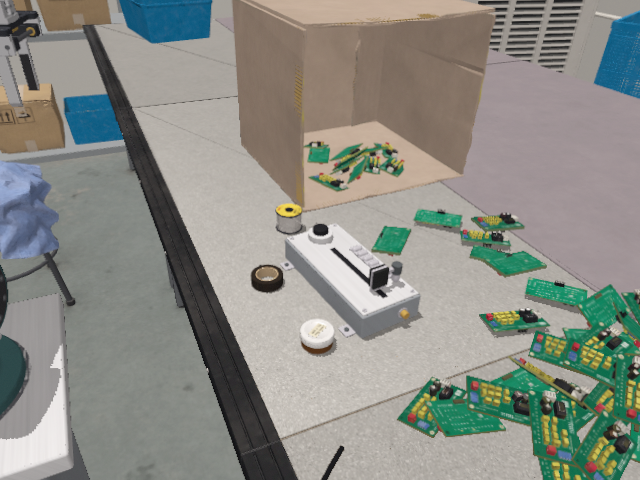

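```bash
cat > m.py <<'E'
from h import *
c=dict(np.load("top0.npz")); im=c["image"]
# deck: bright, near z=.045
vv,uu=np.mgrid[0:480,0:640]
p=cv2.undistortPoints(np.stack([uu,vv],-1).reshape(-1,1,2).astype(float),c["K"],np.array([c["k1"].item(),0,0,0,0])).reshape(480,640,2)
P=np.dstack([p,np.ones((480,640))])*c["z_map"][...,None]
W=(P-c["t"])@c["R"]
g=im.min(-1)
m=((g>190)&(abs(W[...,2]-.045)<.012)).astype(np.uint8)
m=cv2.morphologyEx(m,cv2.MORPH_OPEN,np.ones((3,3)))
m=cv2.morphologyEx(m,cv2.MORPH_CLOSE,np.ones((25,25)))
cn=max(cv2.findContours(m,0,2)[0],key=cv2.contourArea)
q=np.array([onz(c,*x[0],.045)[:2] for x in cn])
r=cv2.minAreaRect((q*1000).astype(np.float32)); print(r, np.round(cv2.boxPoints(r)))
k=(abs(W[...,2]-.045)<.006)&(m>0); print("deck z",np.median(W[...,2][k]))
print("button px",onz(c,266,236,.067)," lever top px(362,187..)",onz(c,358,186,.086))
for u,v in((175,240),(94,168),(90,60),(148,42)): print(u,v,np.round(onz(c,u,v,0),3),W[v,u].round(3))
for u,v in((200,258),(385,273),(295,301)): print(u,v,W[v,u].round(3))
cv2.imwrite("pics/t1.png",cv2.resize(im[165:285,230:400,::-1],None,fx=4.7,fy=4.7,interpolation=cv2.INTER_CUBIC))
s=dict(np.load("side0.npz"))["image"]
cv2.imwrite("pics/s1.png",cv2.resize(s[215:335,280:430,::-1],None,fx=5,fy=5,interpolation=cv2.INTER_CUBIC))
E
python3 m.py
```

```text
((588.8203735351562, -4.565818786621094), (104.33235931396484, 233.311767578125), 6.742437839508057) [[ 523.  105.]
 [ 551. -127.]
 [ 654. -114.]
 [ 627.  117.]]
deck z 0.04595401967169983
button px [0.57705117 0.08052273 0.067     ]  lever top px(362,187..) [ 0.63049238 -0.08566752  0.086     ]
175 240 [0.616 0.248 0.   ] [0.616 0.248 0.001]
94 168 [0.783 0.386 0.   ] [0.62  0.252 0.349]
90 60 [1.018 0.379 0.   ] [1.015 0.377 0.004]
148 42 [1.036 0.258 0.   ] [1.031 0.256 0.007]
200 258 [0.574 0.207 0.003]
385 273 [ 0.486 -0.11   0.025]
295 301 [ 0.469  0.052 -0.002]
```

View pics/t1.png

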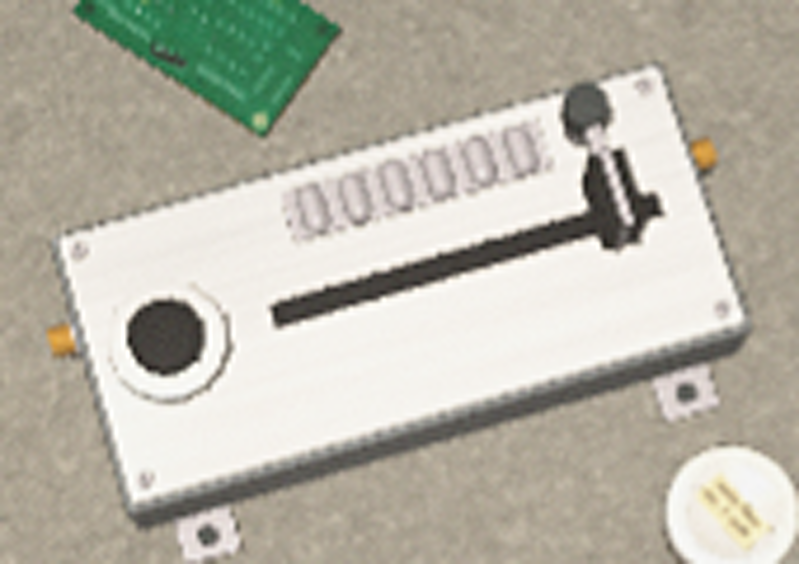

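View pics/s1.png

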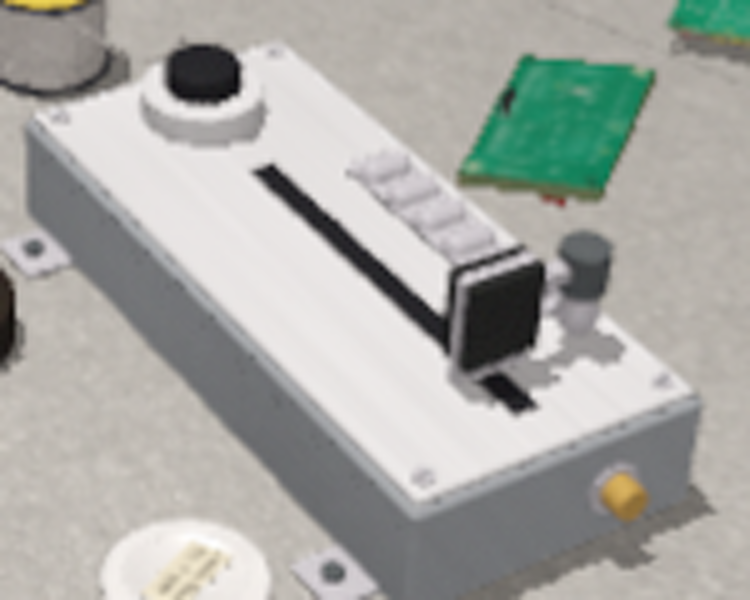

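```bash
cat > n.py <<'E'
from h import *
c=dict(np.load("top0.npz")); s=dict(np.load("side0.npz"))
T=lambda u,v,z:onz(c,230+(u+.5)/4.7-.5,165+(v+.5)/4.7-.5,z)[:2]*1000
S=lambda u,v,z:onz(s,280+(u+.5)/5-.5,215+(v+.5)/5-.5,z)[:2]*1000
C=np.array([T(*x,.045) for x in((55,238),(655,66),(748,330),(133,510))]); print("corners",C.round(1), C.mean(0))
print([np.linalg.norm(C[i]-C[i-1]).round(1) for i in range(4)])
ey=(C[0]+C[3]-C[1]-C[2]); yaw=np.arctan2(-ey[0],ey[1]); print("yaw",yaw,np.degrees(yaw))
ct=C.mean(0); R=np.array([[np.cos(yaw),-np.sin(yaw)],[np.sin(yaw),np.cos(yaw)]])
L=lambda p:(R.T@(p-ct)).round(1)
print("button T",L(T(166,337,.067)),"S",L(S(203,70,.067)), T(166,337,.067))
for r in((314,209),(357,197),(398,187),(441,173),(481,162),(522,150)): print("ridge",L(T(*r,.053)))
print("slot end T",L(T(275,315,.045)),"S",L(S(265,170,.045)),L(S(523,402,.045)))
print("side near corner",L(S(415,507,.045)),L(S(697,402,.045)))
print("barrel top ~82mm",L(T(587,108,.082)), "lever face corners side (z 86/54)",[L(S(*x)) for x in((458,287,.086),(543,262,.086),(462,370,.054),(540,333,.054))])
E
python3 n.py
```

```text
corners [[ 626.9  118.2]
 [ 654.  -113.7]
 [ 547.8 -127. ]
 [ 521.2  105.2]] [587.48058695  -4.32156821]
[np.float64(106.6), np.float64(233.5), np.float64(107.1), np.float64(233.8)]
yaw 0.11525752167990785 6.603769549396306
button T [-0.6 87.4] S [-1.3 83.9] [576.84125469  82.38112808]
ridge [34.  22.7]
ridge [33.9  6.3]
ridge [33.3 -9.3]
ridge [ 33.9 -26. ]
ridge [ 33.7 -41.3]
ridge [ 33.8 -57.2]
slot end T [ 1.7 47.3] S [ 2.6 48.2] [  4.4 -95.4]
side near corner [ -51.7 -118.4] [  50.9 -121.2]
barrel top ~82mm [ 33.6 -80. ] lever face corners side (z 86/54) [array([-13.9, -81.4]), array([ 15.9, -83.6]), array([-10. , -82.6]), array([ 21.9, -79.5])]
```

Emit:
carry_out --pt "0.03 -0.05 0 0.03 80" --pt "0.1 -0.15 0 0.06 60" --pt "0.2 -0.28 0 0.09 40" --pt "0.28 -0.4 0 0.12 20" --pt "0.35 -0.5 0 0.15 0" --pt "0.42 -0.6 0 0.18 0" --pt "0.49 -0.7 0 0.21 0" --pt "0.56 -0.8 0 0.23 0" --pt "0.63 -0.9 0 0.25 0" --pt "0.7 -1 0 0.251 0" --squeeze 15

```text
time: 0.93
tcp_pos: [0.222, 0.4278, 0.2049]
ee_rot: [[-0.993, -0.115, -0.001], [-0.115, 0.993, -0.001], [0.001, -0.001, -1.0]]
ft_force: [-0.3, 0.2, -0.0]
finger_gap: 0.0307
```

Emit:
carry_out --pt "0.07 -0.1 0 0 0" --pt "0.14 -0.2 0 0 0" --pt "0.21 -0.3 0 0 0" --pt "0.28 -0.4 0 0 0" --pt "0.35 -0.5 0 0 0" --pt "0.42 -0.6 0 0 0" --pt "0.49 -0.7 0 0 0" --pt "0.56 -0.8 0 0 0" --pt "0.63 -0.9 0 0 0" --pt "0.7 -1 0 0 0"

```text
time: 1.77
tcp_pos: [0.2923, 0.3277, 0.2053]
ee_rot: [[-0.993, -0.114, -0.0], [-0.114, 0.993, -0.0], [0.0, -0.0, -1.0]]
ft_force: [-0.7, -1.2, 0.2]
finger_gap: 0.0005
```

Emit:
carry_out --pt "0.07 -0.1 0 0 0" --pt "0.14 -0.2 0 0 0" --pt "0.21 -0.3 0 0 0" --pt "0.28 -0.4 0 0 0" --pt "0.35 -0.5 0 0 0" --pt "0.42 -0.6 0 0 0" --pt "0.49 -0.7 0 0 0" --pt "0.56 -0.8 0 0 0" --pt "0.63 -0.9 0 0 0" --pt "0.7 -1 0 0 0"

```text
time: 2.6
tcp_pos: [0.3621, 0.2277, 0.2053]
ee_rot: [[-0.993, -0.114, -0.0], [-0.114, 0.993, -0.0], [0.0, -0.0, -1.0]]
ft_force: [0.1, -0.4, 0.2]
finger_gap: 0.0003
```

Emit:
carry_out --pt "0.07 -0.1 0 0 0" --pt "0.14 -0.2 0 0 0" --pt "0.21 -0.3 0 0 0" --pt "0.28 -0.4 0 0 0" --pt "0.35 -0.5 0 0 0" --pt "0.42 -0.6 0 0 0" --pt "0.49 -0.7 0 0 0" --pt "0.56 -0.8 0 0 0" --pt "0.63 -0.9 0 0 0" --pt "0.7 -1 0 0 0"

```text
time: 3.43
tcp_pos: [0.4321, 0.1277, 0.2053]
ee_rot: [[-0.993, -0.114, -0.0], [-0.114, 0.993, 0.0], [0.0, 0.0, -1.0]]
ft_force: [-0.0, 0.4, -0.0]
finger_gap: 0.0002
```

Emit:
carry_out --pt "0.07 -0.1 0 0 0" --pt "0.14 -0.2 0 0 0" --pt "0.21 -0.3 0 0 0" --pt "0.28 -0.4 0 0 0" --pt "0.35 -0.5 0 0 0" --pt "0.42 -0.6 0 0 0" --pt "0.49 -0.7 0 0 0" --pt "0.56 -0.8 0 0 0" --pt "0.63 -0.9 0 0 0" --pt "0.7 -1 0 0 0"

```text
time: 4.27
tcp_pos: [0.5026, 0.0276, 0.2055]
ee_rot: [[-0.993, -0.114, -0.0], [-0.114, 0.993, 0.0], [0.0, 0.0, -1.0]]
ft_force: [0.4, -0.0, -0.0]
finger_gap: 0.0003
```

Emit:
carry_out --pt "0.07 -0.1 0 0 0" --pt "0.14 -0.2 0 0 0" --pt "0.21 -0.3 0 0 0" --pt "0.28 -0.4 0 0 0" --pt "0.35 -0.5 0 0 0" --pt "0.42 -0.6 0 0 0" --pt "0.49 -0.7 0 0 0" --pt "0.56 -0.8 0 0 0" --pt "0.63 -0.9 0 0 0" --pt "0.7 -1 0 0 0"

```text
time: 5.1
tcp_pos: [0.5726, -0.0724, 0.2055]
ee_rot: [[-0.993, -0.114, -0.0], [-0.114, 0.993, 0.0], [-0.0, 0.0, -1.0]]
ft_force: [0.0, -0.6, 0.7]
finger_gap: 0.0006
```

Emit:
carry_out --pt "0.06 -0.1 0 0 0" --pt "0.12 -0.2 0 0 0" --pt "0.18 -0.3 0 0 0" --pt "0.24 -0.4 -0.1 0 0" --pt "0.285 -0.5 -0.2 0 0" --pt "0.285 -0.5 -0.3 0 0" --pt "0.285 -0.5 -0.4 0 0" --pt "0.285 -0.5 -0.5 0 0" --pt "0.285 -0.5 -0.6 0 0" --pt "0.285 -0.5 -0.7 0 0"

```text
time: 5.93
tcp_pos: [0.6, -0.1207, 0.1342]
ee_rot: [[-0.993, -0.115, -0.001], [-0.115, 0.993, 0.0], [0.001, 0.0, -1.0]]
ft_force: [-0.5, 0.1, 0.4]
finger_gap: 0.0004
```

Run:
```python
from h import *
for n in("top","side"):
    c=cam(n); np.savez(f"{n}1.npz",**c); print(n,proj(c,sensors.read_state()["tcp_pos"]))
    cv2.imwrite(f"pics/{n}1.png",c["image"][:,:,::-1])
a=cv2.imread("pics/top1.png")[150:290,230:430];b=cv2.imread("pics/side1.png")[195:335,280:480]
cv2.imwrite("pics/c1.png",np.vstack([cv2.resize(x,None,fx=2.1,fy=2.1,interpolation=cv2.INTER_CUBIC) for x in(a,b)]))
s=sensors.read_state();print(s["tcp_pos"],s["ft_force"])
```

```text
top [[385.87276537 191.5282962 ]]
side [[395.84320979 255.9415631 ]]
[ 0.59892243 -0.12050231  0.13275199] [-0.28299517 -0.46707187 -0.54270244]
```

View pics/c1.png

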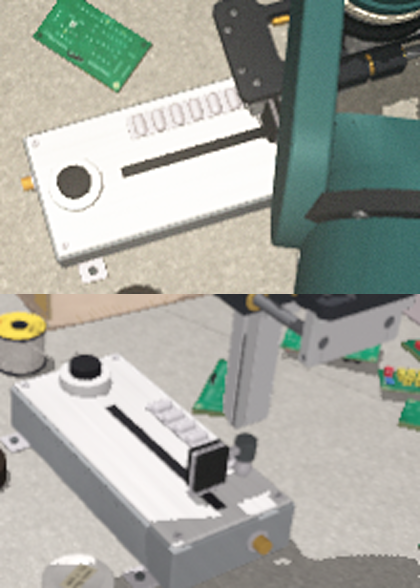

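Emit:
carry_out --pt "0 0 -0.08 0 0" --pt "0 0 -0.16 0 0" --pt "0 0 -0.24 0 0" --pt "0 0 -0.32 0 0" --pt "0 0 -0.4 0 0" --pt "0 0 -0.48 0 0" --pt "0 0 -0.55 0 0" --pt "0 0 -0.61 0 0" --pt "0 0 -0.66 0 0" --pt "0 0 -0.66 0 0"

```text
time: 6.87
tcp_pos: [0.5996, -0.1212, 0.0679]
ee_rot: [[-0.993, -0.114, -0.002], [-0.114, 0.993, 0.001], [0.002, 0.001, -1.0]]
ft_force: [-0.0, -0.1, -0.1]
finger_gap: 0.0001
```

```bash
cat > st.py <<'E'
from h import *
ct=np.array([587.5,-4.3]);yaw=.1153
R=np.array([[np.cos(yaw),-np.sin(yaw)],[np.sin(yaw),np.cos(yaw)]])
s=sensors.read_state();p=s["tcp_pos"]*1000
l=R.T@(p[:2]-ct); f=R.T@s["ft_force"][:2]
print("t",s["time"],"tcp",p.round(1),"local",l.round(1),"lever if touching",l[1]+12.5+7,"f local",f.round(1),s["ft_force"][2].round(1))
E
python3 st.py
```

```text
t 6.8667 tcp [ 599.6 -121.2   67.9] local [  -1.4 -117.5] lever if touching -97.98156814047087 f local [-0.  -0.1] -0.1
```

Emit:
carry_out --pt "-0.004 0.03 0 0 0" --pt "-0.007 0.06 0 0 0" --pt "-0.011 0.095 0 0 0" --pt "-0.015 0.13 0 0 0" --pt "-0.019 0.165 0 0 0" --pt "-0.023 0.2 0 0 0" --pt "-0.027 0.23 0 0 0" --pt "-0.03 0.26 0 0 0" --pt "-0.034 0.29 0 0 0" --pt "-0.037 0.318 0 0 0"

```text
time: 7.7
tcp_pos: [0.5968, -0.0894, 0.0697]
ee_rot: [[-0.993, -0.114, 0.0], [-0.114, 0.993, -0.0], [-0.0, -0.0, -1.0]]
ft_force: [0.9, -0.8, -0.0]
finger_gap: 0.0006
```

Emit:
carry_out --pt "0 0.005 0 0 0" --pt "-0.001 0.01 0 0 0" --pt "-0.002 0.015 0 0 0" --pt "-0.002 0.02 0 0 0" --pt "-0.003 0.025 0 0 0" --pt "-0.003 0.03 0 0 0" --pt "-0.004 0.035 0 0 0" --pt "-0.005 0.04 0 0 0" --pt "-0.005 0.04 0 0 0" --pt "-0.005 0.04 0 0 0"

```text
time: 8.53
tcp_pos: [0.5963, -0.0867, 0.0695]
ee_rot: [[-0.994, -0.114, 0.0], [-0.114, 0.994, -0.002], [-0.0, -0.002, -1.0]]
ft_force: [1.8, -5.9, -1.0]
finger_gap: 0.0004
```

Emit:
carry_out --pt "0 0.005 0 0 0" --pt "-0.001 0.01 0 0 0" --pt "-0.002 0.015 0 0 0" --pt "-0.002 0.02 0 0 0" --pt "-0.003 0.025 0 0 0" --pt "-0.003 0.03 0 0 0" --pt "-0.003 0.03 0 0 0" --pt "-0.003 0.03 0 0 0" --pt "-0.003 0.03 0 0 0" --pt "-0.003 0.03 0 0 0"

```text
time: 9.37
tcp_pos: [0.5958, -0.0818, 0.0694]
ee_rot: [[-0.993, -0.115, -0.0], [-0.115, 0.993, 0.001], [0.0, 0.001, -1.0]]
ft_force: [-0.3, 0.4, 0.2]
finger_gap: 0.0001
```

```bash
python3 st.py
```

```text
t 9.3667 tcp [595.8 -81.8  69.4] local [ -0.7 -77.9] lever if touching -58.40520599843414 f local [-0.2  0.4] 0.2
```

Run:
```python
from h import *
cs=[]
for n,(a,b) in dict(top=(150,230),side=(205,290)).items():
    c=cam(n); np.savez(f"{n}2.npz",**c)
    cs.append(cv2.resize(c["image"][a:a+100,b:b+140,::-1],None,fx=4,fy=4,interpolation=cv2.INTER_CUBIC)[:298])if n=="top" else cs.append(cv2.resize(c["image"][a:a+75+25,b:b+140,::-1],None,fx=4,fy=4,interpolation=cv2.INTER_CUBIC)[100:400])
cv2.imwrite("pics/c2.png",np.vstack(cs))
```

```text
(no output)
```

View pics/c2.png

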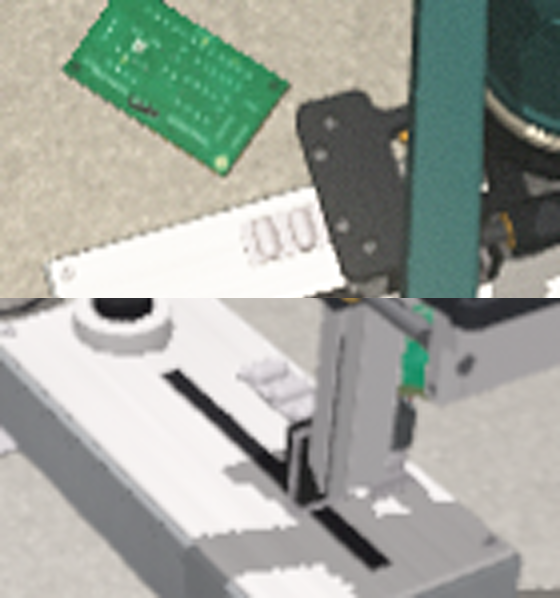

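Run:
```python
from h import *
from st import R,ct
c=dict(np.load("side2.npz"))
for u,v in((288,497),(312,508)):
    for z in(.045,.050,.054): print(u,v,z,(R.T@(onz(c,290+(u+.5)/4-.5,205+(v-298+100+.5)/4-.5,z)[:2]*1000-ct)).round(1))
for y in(-51,-49.3,-47): 
    X=[R@np.array([-14,y+d])+ct for d in(7,-7)]
    print(y,[( (proj(c,[*(x/1000),z])[0]-[290,205])*4+[0,198]).round(0).tolist() for x in X for z in(.054,.086)])
```

```text
t 9.4667 tcp [595.8 -82.   69.4] local [ -0.7 -78.2] lever if touching -58.68144239487141 f local [0.7 0.1] 0.0
288 497 0.045 [ -3.4 -47. ]
288 497 0.05 [ -7.4 -52.1]
288 497 0.054 [-10.7 -56.2]
312 508 0.045 [  0.8 -57.3]
312 508 0.05 [ -3.3 -62.4]
312 508 0.054 [ -6.5 -66.4]
-51 [[261.0, 481.0], [267.0, 415.0], [282.0, 501.0], [288.0, 433.0]]
-49.3 [[259.0, 479.0], [264.0, 412.0], [280.0, 498.0], [285.0, 431.0]]
-47 [[256.0, 476.0], [261.0, 409.0], [276.0, 495.0], [282.0, 428.0]]
```

```bash
cat > cl.py <<'E'
from h import *
from st import R,ct
def cloud(c):
    vv,uu=np.mgrid[0:480,0:640].astype(float)
    p=cv2.undistortPoints(np.stack([uu,vv],-1).reshape(-1,1,2),c["K"],np.array([float(c["k1"]),0,0,0,0])).reshape(480,640,2)
    W=(np.dstack([p,np.ones((480,640))])*c["z_map"][...,None]-c["t"])@c["R"]*1000
    return np.dstack([(W[...,:2]-ct)@R,W[...,2]])
if __name__=="__main__":
    for n in("top0","side0","side2"):
        c=dict(np.load(n+".npz"));L=cloud(c); q=L[c["z_map"]>0]
        k=(abs(q[:,0])<60)&(abs(q[:,1])<125)
        print(n,"deck z",np.median(q[k&(abs(q[:,2]-45)<8)][:,2]).round(1))
        for nm,x0,x1,z0,z1 in(("lever",-17,17,58,84),("barrel",24,44,60,90),("btn",-14,14,64,72)):
            m=(q[:,0]>x0)&(q[:,0]<x1)&(q[:,2]>z0)&(q[:,2]<z1)&(abs(q[:,1])<112)
            h,e=np.histogram(q[m][:,1],bins=np.arange(-112,112,4)); print(nm,[(int(e[i]),int(h[i])) for i in range(len(h)) if h[i]>3])
    for u,v in((288,440),(292,450),(298,450),(306,460),(315,470),(330,450),(350,450)):
        print(u,v,L[205+(v-198)//4,290+u//4].round(1),c["image"][205+(v-198)//4,290+u//4])
E
python3 cl.py
```

```text
t 9.4667 tcp [595.8 -82.   69.4] local [ -0.7 -78.2] lever if touching -58.68144239487141 f local [0.7 0.1] 0.0
top0 deck z 45.8
lever [(-88, 8), (-84, 13), (-80, 11), (-76, 41), (68, 14), (72, 28), (76, 39), (80, 40), (84, 44), (88, 42), (92, 40), (96, 35), (100, 19), (104, 7)]
barrel [(-88, 19), (-84, 25), (-80, 31), (-76, 24)]
btn [(-76, 15), (72, 8), (76, 28), (80, 35), (84, 36), (88, 35), (92, 34), (96, 22)]
side0 deck z 45.3
lever [(-92, 4), (-88, 206), (-84, 20), (-80, 23), (-76, 18), (72, 27), (76, 34), (80, 30), (84, 25), (88, 22), (92, 15), (96, 13)]
barrel [(-92, 8), (-88, 62), (-84, 41), (-80, 29), (-76, 11)]
btn [(-88, 66), (-84, 7), (-76, 8), (72, 8), (76, 20), (80, 22), (84, 21), (88, 19), (92, 15), (96, 11)]
side2 deck z 45.3
lever [(-92, 31), (-88, 8), (-84, 12), (-80, 13), (-76, 11), (-72, 8), (-68, 46), (-64, 25), (-60, 21), (-56, 17), (72, 22), (76, 44), (80, 29), (84, 25), (88, 21), (92, 16), (96, 14)]
barrel [(-72, 5), (-68, 58), (-64, 11), (-60, 7)]
btn [(-68, 15), (-64, 7), (-60, 8), (-56, 5), (72, 6), (76, 26), (80, 16), (84, 20), (88, 19), (92, 14), (96, 11)]
288 440 [-13.3 -57.4  83.2] [36 37 37]
292 450 [-12.3 -59.2  78.4] [128 123 126]
298 450 [-11.4 -60.5  78.9] [110 106 109]
306 460 [-11.  -65.2  78. ] [33 33 33]
315 470 [-11.9 -71.8  77.1] [117 115 116]
330 450 [-11.2 -79.   90.8] [119 117 119]
350 450 [-12.  -91.3  99. ] [157 155 155]
```

Emit:
carry_out --pt "0 0.005 0 0 0" --pt "-0.001 0.01 0 0 0" --pt "-0.002 0.015 0 0 0" --pt "-0.002 0.02 0 0 0" --pt "-0.002 0.02 0 0 0" --pt "-0.002 0.02 0 0 0" --pt "-0.002 0.02 0 0 0" --pt "-0.002 0.02 0 0 0" --pt "-0.002 0.02 0 0 0" --pt "-0.002 0.02 0 0 0"

```text
time: 10.3
tcp_pos: [0.5958, -0.0803, 0.0695]
ee_rot: [[-0.993, -0.114, 0.0], [-0.114, 0.993, 0.001], [-0.0, 0.0, -1.0]]
ft_force: [0.1, -0.9, 0.3]
finger_gap: 0.0008
```

Emit:
carry_out --pt "0 0.005 0 0 0" --pt "-0.001 0.01 0 0 0" --pt "-0.002 0.015 0 0 0" --pt "-0.002 0.02 0 0 0" --pt "-0.002 0.02 0 0 0" --pt "-0.002 0.02 0 0 0" --pt "-0.002 0.02 0 0 0" --pt "-0.002 0.02 0 0 0" --pt "-0.002 0.02 0 0 0" --pt "-0.002 0.02 0 0 0"

```text
time: 11.13
tcp_pos: [0.5955, -0.0785, 0.0695]
ee_rot: [[-0.993, -0.114, -0.0], [-0.114, 0.993, 0.0], [-0.0, 0.0, -1.0]]
ft_force: [-0.8, -0.5, 0.3]
finger_gap: 0.0006
```

Emit:
carry_out --pt "0 0.005 0 0 0" --pt "-0.001 0.01 0 0 0" --pt "-0.002 0.015 0 0 0" --pt "-0.002 0.02 0 0 0" --pt "-0.002 0.02 0 0 0" --pt "-0.002 0.02 0 0 0" --pt "-0.002 0.02 0 0 0" --pt "-0.002 0.02 0 0 0" --pt "-0.002 0.02 0 0 0" --pt "-0.002 0.02 0 0 0"

```text
time: 11.97
tcp_pos: [0.5953, -0.0766, 0.0695]
ee_rot: [[-0.993, -0.114, 0.0], [-0.114, 0.993, 0.0], [-0.0, 0.0, -1.0]]
ft_force: [-0.0, -0.9, 0.3]
finger_gap: 0.0001
```

```bash
python3 st.py
```

```text
t 11.9667 tcp [595.3 -76.6  69.5] local [ -0.6 -72.7] lever if touching -53.212912914146344 f local [-0.2 -0.9] 0.3
```

Emit:
carry_out --pt "-0.001 0.01 0 0 0" --pt "-0.002 0.02 0 0 0" --pt "-0.003 0.03 0 0 0" --pt "-0.004 0.035 0 0 0" --pt "-0.005 0.04 0 0 0" --pt "-0.005 0.04 0 0 0" --pt "-0.005 0.04 0 0 0" --pt "-0.005 0.04 0 0 0" --pt "-0.005 0.04 0 0 0" --pt "-0.005 0.04 0 0 0"

```text
time: 12.8
tcp_pos: [0.5948, -0.0726, 0.0695]
ee_rot: [[-0.993, -0.114, -0.0], [-0.114, 0.993, 0.0], [0.0, 0.0, -1.0]]
ft_force: [0.2, 0.4, 0.5]
finger_gap: 0.0006
```

Emit:
carry_out --pt "0 0.005 0 0 0" --pt "-0.001 0.01 0 0 0" --pt "-0.002 0.015 0 0 0" --pt "-0.002 0.02 0 0 0" --pt "-0.002 0.02 0 0 0" --pt "-0.002 0.02 0 0 0" --pt "-0.002 0.02 0 0 0" --pt "-0.002 0.02 0 0 0" --pt "-0.002 0.02 0 0 0" --pt "-0.002 0.02 0 0 0"

```text
time: 13.63
tcp_pos: [0.5946, -0.0711, 0.0695]
ee_rot: [[-0.993, -0.114, 0.0], [-0.114, 0.993, -0.001], [-0.0, -0.001, -1.0]]
ft_force: [0.8, -4.3, -0.8]
finger_gap: 0.0005
```

Emit:
carry_out --pt "0 0.005 0 0 0" --pt "-0.001 0.01 0 0 0" --pt "-0.002 0.015 0 0 0" --pt "-0.002 0.02 0 0 0" --pt "-0.002 0.02 0 0 0" --pt "-0.002 0.02 0 0 0" --pt "-0.002 0.02 0 0 0" --pt "-0.002 0.02 0 0 0" --pt "-0.002 0.02 0 0 0" --pt "-0.002 0.02 0 0 0"

```text
time: 14.47
tcp_pos: [0.5943, -0.0681, 0.0695]
ee_rot: [[-0.993, -0.114, -0.0], [-0.114, 0.993, 0.001], [0.0, 0.001, -1.0]]
ft_force: [-0.3, -2.4, -0.3]
finger_gap: 0.0007
```

```bash
python3 st.py
```

```text
t 14.4667 tcp [594.3 -68.1  69.5] local [ -0.6 -64.2] lever if touching -44.698573366025386 f local [-0.6 -2.4] -0.3
```

Emit:
carry_out --pt "0 0.005 0 0 0" --pt "-0.001 0.01 0 0 0" --pt "-0.002 0.015 0 0 0" --pt "-0.002 0.02 0 0 0" --pt "-0.003 0.025 0 0 0" --pt "-0.003 0.03 0 0 0" --pt "-0.003 0.03 0 0 0" --pt "-0.003 0.03 0 0 0" --pt "-0.003 0.03 0 0 0" --pt "-0.003 0.03 0 0 0"

```text
time: 15.3
tcp_pos: [0.5942, -0.0649, 0.0695]
ee_rot: [[-0.993, -0.114, 0.0], [-0.114, 0.993, 0.001], [-0.0, 0.001, -1.0]]
ft_force: [0.2, -0.9, 0.2]
finger_gap: 0.0004
```

Emit:
carry_out --pt "-0.001 0.01 0 0 0" --pt "-0.002 0.02 0 0 0" --pt "-0.003 0.03 0 0 0" --pt "-0.004 0.04 0 0 0" --pt "-0.006 0.05 0 0 0" --pt "-0.007 0.06 0 0 0" --pt "-0.007 0.06 0 0 0" --pt "-0.007 0.06 0 0 0" --pt "-0.007 0.06 0 0 0" --pt "-0.007 0.06 0 0 0"

```text
time: 16.13
tcp_pos: [0.5934, -0.0596, 0.0695]
ee_rot: [[-0.993, -0.114, -0.0], [-0.114, 0.993, 0.0], [-0.0, 0.0, -1.0]]
ft_force: [0.7, -0.2, 0.2]
finger_gap: 0.0003
```

Emit:
carry_out --pt "0 0.005 0 0 0" --pt "-0.001 0.01 0 0 0" --pt "-0.002 0.015 0 0 0" --pt "-0.002 0.02 0 0 0" --pt "-0.003 0.025 0 0 0" --pt "-0.003 0.03 0 0 0" --pt "-0.003 0.03 0 0 0" --pt "-0.003 0.03 0 0 0" --pt "-0.003 0.03 0 0 0" --pt "-0.003 0.03 0 0 0"

```text
time: 16.97
tcp_pos: [0.5931, -0.0566, 0.0695]
ee_rot: [[-0.993, -0.114, 0.0], [-0.114, 0.993, 0.0], [-0.0, 0.0, -1.0]]
ft_force: [0.7, 0.6, 0.1]
finger_gap: 0.0003
```

```bash
python3 st.py
```

```text
t 16.9667 tcp [593.1 -56.6  69.5] local [ -0.4 -52.6] lever if touching -33.06466077867028 f local [0.8 0.5] 0.1
```

Second notch is reached (free travel again). Now the third ridge in small steps.

Emit:
carry_out --pt "0 0.005 0 0 0" --pt "-0.001 0.01 0 0 0" --pt "-0.002 0.015 0 0 0" --pt "-0.002 0.02 0 0 0" --pt "-0.002 0.02 0 0 0" --pt "-0.002 0.02 0 0 0" --pt "-0.002 0.02 0 0 0" --pt "-0.002 0.02 0 0 0" --pt "-0.002 0.02 0 0 0" --pt "-0.002 0.02 0 0 0"

```text
time: 17.8
tcp_pos: [0.5929, -0.0551, 0.0695]
ee_rot: [[-0.993, -0.114, 0.0], [-0.114, 0.993, -0.001], [-0.0, -0.001, -1.0]]
ft_force: [0.5, -4.5, -0.9]
finger_gap: 0.0007
```

Emit:
carry_out --pt "0 0.005 0 0 0" --pt "-0.001 0.01 0 0 0" --pt "-0.002 0.015 0 0 0" --pt "-0.002 0.02 0 0 0" --pt "-0.002 0.02 0 0 0" --pt "-0.002 0.02 0 0 0" --pt "-0.002 0.02 0 0 0" --pt "-0.002 0.02 0 0 0" --pt "-0.002 0.02 0 0 0" --pt "-0.002 0.02 0 0 0"

```text
time: 18.63
tcp_pos: [0.5926, -0.052, 0.0695]
ee_rot: [[-0.993, -0.114, -0.0], [-0.114, 0.993, 0.001], [0.0, 0.001, -1.0]]
ft_force: [-0.3, -1.7, -0.0]
finger_gap: 0.0006
```

Emit:
carry_out --pt "0 0.005 0 0 0" --pt "-0.001 0.01 0 0 0" --pt "-0.002 0.015 0 0 0" --pt "-0.002 0.02 0 0 0" --pt "-0.002 0.02 0 0 0" --pt "-0.002 0.02 0 0 0" --pt "-0.002 0.02 0 0 0" --pt "-0.002 0.02 0 0 0" --pt "-0.002 0.02 0 0 0" --pt "-0.002 0.02 0 0 0"

```text
time: 19.47
tcp_pos: [0.5924, -0.0503, 0.0695]
ee_rot: [[-0.993, -0.114, -0.0], [-0.114, 0.993, 0.001], [0.0, 0.001, -1.0]]
ft_force: [0.1, -0.9, -0.2]
finger_gap: 0.0006
```

```bash
python3 st.py
```

```text
t 19.4667 tcp [592.4 -50.3  69.5] local [ -0.4 -46.2] lever if touching -26.737092354347 f local [ 0.  -0.9] -0.2
```

Emit:
carry_out --pt "0 0.005 0 0 0" --pt "-0.001 0.01 0 0 0" --pt "-0.002 0.015 0 0 0" --pt "-0.002 0.02 0 0 0" --pt "-0.003 0.025 0 0 0" --pt "-0.003 0.027 0 0 0" --pt "-0.003 0.027 0 0 0" --pt "-0.003 0.027 0 0 0" --pt "-0.003 0.027 0 0 0" --pt "-0.003 0.027 0 0 0"

```text
time: 20.3
tcp_pos: [0.5924, -0.0475, 0.0695]
ee_rot: [[-0.993, -0.114, 0.0], [-0.114, 0.993, 0.001], [-0.0, 0.001, -1.0]]
ft_force: [0.8, 0.5, 0.3]
finger_gap: 0.0003
```

```bash
python3 st.py
```

```text
t 20.3 tcp [592.4 -47.5  69.5] local [ -0.2 -43.5] lever if touching -24.000766454111748 f local [0.8 0.4] 0.3
```

Emit:
carry_out --pt "0.008 -0.07 0 0 0" --pt "0.015 -0.13 0 0 0" --pt "0.023 -0.2 0 0 0" --pt "0.023 -0.2 0.12 0 0" --pt "0.023 -0.2 0.26 0 0" --pt "0.023 -0.2 0.4 0 0" --pt "0.023 -0.2 0.55 0 0" --pt "0.023 -0.2 0.7 0 0" --pt "0.023 -0.2 0.85 0 0" --pt "0.023 -0.2 0.95 0 0"

```text
time: 21.13
tcp_pos: [0.5953, -0.0683, 0.1675]
ee_rot: [[-0.993, -0.114, 0.003], [-0.114, 0.994, -0.0], [-0.003, -0.001, -1.0]]
ft_force: [0.7, 0.3, 0.6]
finger_gap: 0.0005
```

Emit:
carry_out --pt "0 -0.1 0 0 0" --pt "0 -0.2 0 0 0" --pt "0 -0.3 0 0 0" --pt "0 -0.4 0 0 0" --pt "0 -0.5 0 0 0" --pt "0 -0.6 0 0 0" --pt "0 -0.7 0 0 0" --pt "0 -0.8 0 0 0" --pt "0 -0.9 0 0 0" --pt "0 -1 0 0 0"

```text
time: 21.97
tcp_pos: [0.5945, -0.1689, 0.1645]
ee_rot: [[-0.993, -0.114, -0.0], [-0.114, 0.993, 0.0], [0.0, 0.0, -1.0]]
ft_force: [-0.0, 0.5, -0.3]
finger_gap: 0.0003
```

Run:
```python
from h import *
cs=[]
for n,a,b in(("top",165,230),("side",215,290)):
    c=cam(n); np.savez(f"{n}3.npz",**c)
    cs.append(cv2.resize(c["image"][a:a+75,b:b+150,::-1],None,fx=4,fy=4,interpolation=cv2.INTER_CUBIC))
cv2.imwrite("pics/c3.png",np.vstack(cs))
```

```text
(no output)
```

View pics/c3.png

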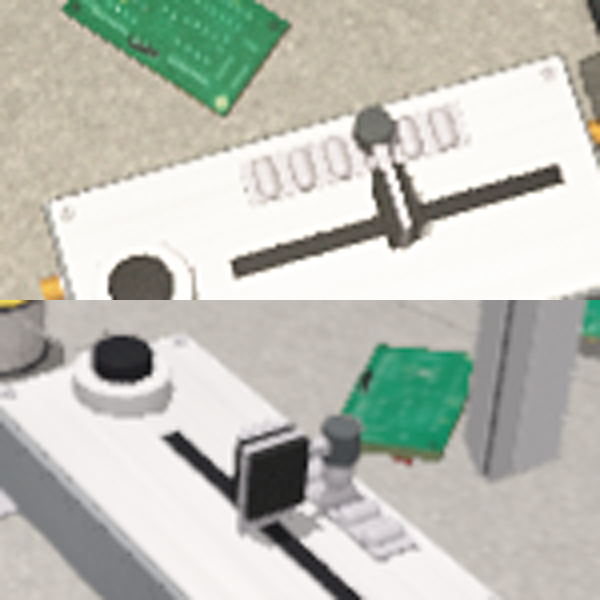

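Run:
```python
from cl import *
c=dict(np.load("top3.npz"))
T=lambda u,v,z:(R.T@(onz(c,230+(u+.5)/4-.5,165+(v+.5)/4-.5,z)[:2]*1000-ct)).round(1)
# dark cap & ridges
g=c["image"].max(-1)[185:210,315:332]
print("cap",T(375,125,.082),"lever top light line",T(397,195,.086),T(405,235,.086))
for r in((268,177),(305,167),(342,157),(415,138),(445,129)): print(T(*r,.053))
for n in("top3","side3"):
    c=dict(np.load(n+".npz")); q=cloud(c)[c["z_map"]>0]
    for nm,x0,x1,z0,z1 in(("lever",-17,17,58,86),("barrel",24,44,66,90),("btn",-14,14,64,72)):
        m=(q[:,0]>x0)&(q[:,0]<x1)&(q[:,2]>z0)&(q[:,2]<z1)&(abs(q[:,1]-(85 if nm=="btn" else -17))<30)
        print(n,nm,np.percentile(q[m][:,1],[3,20,50,80,97]).round(1))
```

```text
t 22.0667 tcp [ 594.4 -169.6  164.4] local [ -12.2 -165. ] lever if touching -145.54335672114985 f local [-0.3 -0.8] -0.3
cap [ 34.6 -25.5] lever top light line [  1.7 -24.9] [-15.6 -23.1]
[34.3 22.2]
[34.   5.7]
[ 33.7 -10.9]
[ 32.9 -43.7]
[ 33.1 -57.4]
top3 lever [-32.2 -28.4 -23.4 -18.6 -18.3]
top3 barrel [-31.2 -28.4 -24.5 -20.6 -17.7]
top3 btn [75.6 80.5 87.3 94.  99. ]
side3 lever [-32.8 -31.6 -30.6 -25.3 -18.8]
side3 barrel [-33.1 -31.7 -28.8 -24.4 -18.9]
side3 btn [74.7 78.7 86.  93.  99.5]
```

Emit:
carry_out --pt "0 0.1 0 0 0" --pt "0 0.2 0 0 0" --pt "0 0.3 0 0 0" --pt "0 0.4 0 0 0" --pt "0 0.5 0 0 0" --pt "0 0.6 0 0 0" --pt "0 0.7 0 0 0" --pt "0 0.8 0 0 0" --pt "0 0.9 0 0 0" --pt "0 1 0 0 0"

```text
time: 22.9
tcp_pos: [0.5945, -0.0668, 0.1645]
ee_rot: [[-0.993, -0.114, 0.0], [-0.114, 0.993, 0.0], [-0.0, 0.0, -1.0]]
ft_force: [-0.2, 0.1, -0.5]
finger_gap: 0.0003
```

Emit:
carry_out --pt "0 0 -0.1 0 0" --pt "0 0 -0.2 0 0" --pt "0 0 -0.32 0 0" --pt "0 0 -0.44 0 0" --pt "0 0 -0.56 0 0" --pt "0 0 -0.68 0 0" --pt "0 0 -0.8 0 0" --pt "0 0 -0.9 0 0" --pt "0 0 -0.95 0 0" --pt "0 0 -0.95 0 0"

```text
time: 23.73
tcp_pos: [0.5934, -0.0677, 0.0674]
ee_rot: [[-0.993, -0.114, -0.003], [-0.114, 0.993, 0.001], [0.003, 0.001, -1.0]]
ft_force: [-1.6, 0.2, -0.2]
finger_gap: 0.0004
```

Emit:
carry_out --pt "-0.004 0.03 0 0 0" --pt "-0.007 0.06 0 0 0" --pt "-0.011 0.09 0 0 0" --pt "-0.014 0.12 0 0 0" --pt "-0.017 0.15 0 0 0" --pt "-0.021 0.18 0 0 0" --pt "-0.023 0.2 0 0 0" --pt "-0.023 0.2 0 0 0" --pt "-0.023 0.2 0 0 0" --pt "-0.023 0.2 0 0 0"

```text
time: 24.57
tcp_pos: [0.5922, -0.0479, 0.0695]
ee_rot: [[-0.993, -0.114, -0.0], [-0.114, 0.993, 0.0], [0.0, 0.0, -1.0]]
ft_force: [-0.3, -0.3, 0.1]
finger_gap: 0.0005
```

Emit:
carry_out --pt "0 0.004 0 0 0" --pt "-0.001 0.008 0 0 0" --pt "-0.002 0.012 0 0 0" --pt "-0.002 0.016 0 0 0" --pt "-0.002 0.02 0 0 0" --pt "-0.002 0.02 0 0 0" --pt "-0.002 0.02 0 0 0" --pt "-0.002 0.02 0 0 0" --pt "-0.002 0.02 0 0 0" --pt "-0.002 0.02 0 0 0"

```text
time: 25.4
tcp_pos: [0.592, -0.0459, 0.0695]
ee_rot: [[-0.993, -0.114, 0.0], [-0.114, 0.993, 0.0], [-0.0, 0.0, -1.0]]
ft_force: [-0.0, 0.5, -0.7]
finger_gap: 0.0006
```

```bash
python3 st.py
```

```text
t 25.4 tcp [592.  -45.9  69.5] local [ -0.3 -41.8] lever if touching -22.335638006278806 f local [0.1 0.5] -0.7
```

Emit:
carry_out --pt "0 0.004 0 0 0" --pt "-0.001 0.008 0 0 0" --pt "-0.002 0.012 0 0 0" --pt "-0.002 0.016 0 0 0" --pt "-0.002 0.02 0 0 0" --pt "-0.002 0.02 0 0 0" --pt "-0.002 0.02 0 0 0" --pt "-0.002 0.02 0 0 0" --pt "-0.002 0.02 0 0 0" --pt "-0.002 0.02 0 0 0"

```text
time: 26.23
tcp_pos: [0.5918, -0.0439, 0.0695]
ee_rot: [[-0.993, -0.114, 0.0], [-0.114, 0.993, 0.0], [-0.0, 0.0, -1.0]]
ft_force: [-0.1, 0.0, -0.8]
finger_gap: 0.0007
```

```bash
python3 st.py
```

```text
t 26.2333 tcp [591.8 -43.9  69.5] local [ -0.3 -39.8] lever if touching -20.29267348402859 f local [-0.1  0. ] -0.8
```

Emit:
carry_out --pt "0.008 -0.07 0 0 0" --pt "0.015 -0.13 0 0 0" --pt "0.023 -0.2 0 0 0" --pt "0.023 -0.2 0.12 0 0" --pt "0.023 -0.2 0.26 0 0" --pt "0.023 -0.2 0.4 0 0" --pt "0.023 -0.2 0.55 0 0" --pt "0.023 -0.2 0.7 0 0" --pt "0.023 -0.2 0.85 0 0" --pt "0.023 -0.2 0.95 0 0"

```text
time: 27.07
tcp_pos: [0.5949, -0.0643, 0.1675]
ee_rot: [[-0.993, -0.114, 0.003], [-0.114, 0.993, -0.001], [-0.003, -0.001, -1.0]]
ft_force: [-0.0, 0.4, 0.2]
finger_gap: 0.0003
```

Emit:
carry_out --pt "0 -0.1 0 0 0" --pt "0 -0.2 0 0 0" --pt "0 -0.3 0 0 0" --pt "0 -0.4 0 0 0" --pt "0 -0.5 0 0 0" --pt "0 -0.6 0 0 0" --pt "0 -0.7 0 0 0" --pt "0 -0.8 0 0 0" --pt "0 -0.9 0 0 0" --pt "0 -1 0 0 0"

```text
time: 27.9
tcp_pos: [0.5941, -0.165, 0.1645]
ee_rot: [[-0.993, -0.114, -0.0], [-0.114, 0.993, 0.0], [0.0, 0.0, -1.0]]
ft_force: [1.0, 0.7, -0.7]
finger_gap: 0.0006
```

Run:
```python
from cl import *
cs=[]
for n,a,b in(("top",165,230),("side",215,290)):
    c=cam(n); np.savez(f"{n}4.npz",**c)
    cs.append(cv2.resize(c["image"][a:a+75,b:b+150,::-1],None,fx=4,fy=4,interpolation=cv2.INTER_CUBIC))
    q=cloud(c)[c["z_map"]>0]
    for nm,x0,x1,z0,z1 in(("lever",-17,17,58,86),("barrel",24,44,66,90),("btn",-14,14,64,72)):
        m=(q[:,0]>x0)&(q[:,0]<x1)&(q[:,2]>z0)&(q[:,2]<z1)&(abs(q[:,1]-(85 if nm=="btn" else -17))<30)
        print(n,nm,np.percentile(q[m][:,1],[3,20,50,80,97]).round(1))
cv2.imwrite("pics/c4.png",np.vstack(cs))
```

```text
t 27.9 tcp [ 594.1 -165.   164.5] local [ -11.9 -160.3] lever if touching -140.8454716220598 f local [1.1 0.6] -0.7
top lever [-24.2 -21.6 -16.2 -10.8 -10.6]
top barrel [-24.1 -21.1 -16.7 -12.7  -9.8]
top btn [75.8 80.4 86.9 93.7 99.1]
side lever [-25.  -23.9 -22.9 -17.6 -11.8]
side barrel [-25.1 -23.7 -20.7 -16.3 -11.5]
side btn [75.2 78.1 86.1 93.3 98.7]
```

View pics/c4.png

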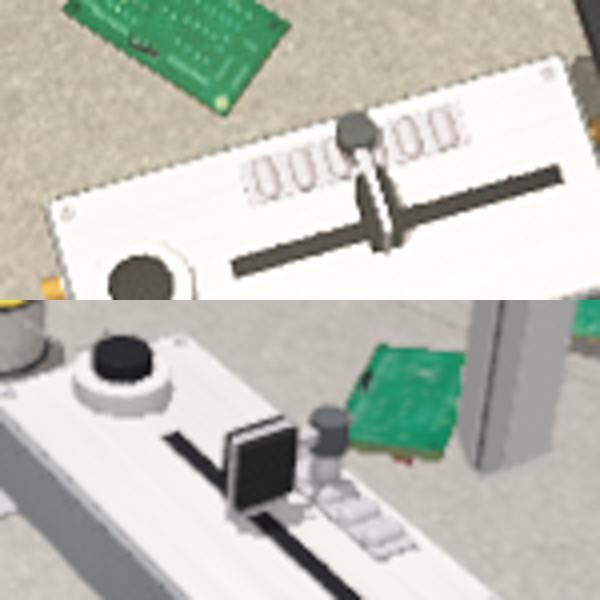

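Emit:
carry_out --pt "-0.006 0.08 0 0 0" --pt "-0.012 0.16 0 0 0" --pt "-0.018 0.25 0 0 0" --pt "-0.024 0.33 0 0 0" --pt "-0.03 0.41 0 0 0" --pt "-0.036 0.5 0 0 0" --pt "-0.042 0.58 0 0 0" --pt "-0.047 0.66 0 0 0" --pt "-0.053 0.74 0 0 0" --pt "-0.058 0.825 0 0 0"

```text
time: 28.83
tcp_pos: [0.5882, -0.0806, 0.1645]
ee_rot: [[-0.993, -0.114, -0.0], [-0.114, 0.993, 0.0], [-0.0, 0.0, -1.0]]
ft_force: [-1.0, -0.7, -0.0]
finger_gap: 0.0006
```

Emit:
carry_out --pt "-0.006 0.08 0 0 0" --pt "-0.012 0.16 0 0 0" --pt "-0.018 0.25 0 0 0" --pt "-0.024 0.33 0 0 0" --pt "-0.03 0.41 0 0 0" --pt "-0.036 0.5 0 0 0" --pt "-0.042 0.58 0 0 0" --pt "-0.047 0.66 0 0 0" --pt "-0.053 0.74 0 0 0" --pt "-0.058 0.825 0 0 0"

```text
time: 29.67
tcp_pos: [0.5824, 0.0019, 0.1645]
ee_rot: [[-0.993, -0.114, -0.0], [-0.114, 0.993, 0.0], [-0.0, 0.0, -1.0]]
ft_force: [0.2, -0.1, 0.2]
finger_gap: 0.0006
```

Emit:
carry_out --pt "-0.006 0.08 0 0 0" --pt "-0.012 0.16 0 0 0" --pt "-0.018 0.25 0 0 0" --pt "-0.024 0.33 0 0 0" --pt "-0.03 0.41 0 0 0" --pt "-0.036 0.5 0 0 0" --pt "-0.042 0.58 0 0 0" --pt "-0.047 0.66 0 0 0" --pt "-0.053 0.74 0 0 0" --pt "-0.058 0.825 0 0 0"

```text
time: 30.5
tcp_pos: [0.5766, 0.0844, 0.1645]
ee_rot: [[-0.993, -0.114, -0.0], [-0.114, 0.993, 0.0], [0.0, 0.0, -1.0]]
ft_force: [1.6, 0.3, -0.0]
finger_gap: 0.0006
```

Emit:
carry_out --pt "0 0 -0.1 0 0" --pt "0 0 -0.2 0 0" --pt "0 0 -0.32 0 0" --pt "0 0 -0.44 0 0" --pt "0 0 -0.56 0 0" --pt "0 0 -0.66 0 0" --pt "0 0 -0.75 0 0" --pt "0 0 -0.82 0 0" --pt "0 0 -0.87 0 0" --pt "0 0 -0.87 0 0"

```text
time: 31.33
tcp_pos: [0.576, 0.0835, 0.0761]
ee_rot: [[-0.993, -0.114, -0.002], [-0.114, 0.993, -0.0], [0.002, 0.0, -1.0]]
ft_force: [-0.4, 1.0, 0.4]
finger_gap: 0.0005
```

```bash
python3 st.py
```

```text
t 31.3333 tcp [576.   83.5  76.1] local [-1.3 88.5] lever if touching 108.03662733073813 f local [-0.3  1. ] 0.4
```

Emit:
carry_out --pt "0 0 -0.03 0 0" --pt "0 0 -0.06 0 0" --pt "0 0 -0.08 0 0" --pt "0 0 -0.1 0 0" --pt "0 0 -0.12 0 0" --pt "0 0 -0.14 0 0" --pt "0 0 -0.16 0 0" --pt "0 0 -0.16 0 0" --pt "0 0 -0.16 0 0" --pt "0 0 -0.16 0 0"

```text
time: 32.17
tcp_pos: [0.577, 0.0837, 0.0621]
ee_rot: [[-0.993, -0.114, 0.001], [-0.114, 0.993, 0.0], [-0.001, 0.0, -1.0]]
ft_force: [-0.9, -0.3, 4.5]
finger_gap: 0.0001
```

Emit:
carry_out --pt "0 0 -0.01 0 0" --pt "0 0 -0.02 0 0" --pt "0 0 -0.02 0 0" --pt "0 0 -0.02 0 0" --pt "0 0 -0.02 0 0" --pt "0 0 -0.02 0 0" --pt "0 0 -0.02 0 0" --pt "0 0 -0.02 0 0" --pt "0 0 -0.02 0 0" --pt "0 0 -0.02 0 0"

```text
time: 33.0
tcp_pos: [0.577, 0.0837, 0.0612]
ee_rot: [[-0.993, -0.114, 0.001], [-0.114, 0.993, 0.0], [-0.001, -0.0, -1.0]]
ft_force: [-2.5, 0.5, 10.2]
finger_gap: -0.0
```

Emit:
carry_out --pt "0 0 0.05 0 0" --pt "0 0 0.1 0 0" --pt "0 0 0.2 0 0" --pt "0 0 0.3 0 0" --pt "0 0 0.4 0 0" --pt "0 0 0.55 0 0" --pt "0 0 0.7 0 0" --pt "0 0 0.85 0 0" --pt "0 0 1 0 0" --pt "0 0 1 0 0"

```text
time: 33.83
tcp_pos: [0.5788, 0.0837, 0.1641]
ee_rot: [[-0.993, -0.114, 0.008], [-0.114, 0.993, 0.0], [-0.008, -0.0, -1.0]]
ft_force: [-0.4, -0.1, 0.3]
finger_gap: 0.0003
```

Emit:
carry_out --pt "-0.1 0 0 0 0" --pt "-0.2 0 0 0 0" --pt "-0.3 0 0 0 0" --pt "-0.4 0 0 0 0" --pt "-0.5 0 0 0 0" --pt "-0.6 0 0 0 0" --pt "-0.7 0 0 0 0" --pt "-0.8 0 0 0 0" --pt "-0.9 0 0 0 0" --pt "-1 0 0 0 0"

```text
time: 34.67
tcp_pos: [0.4757, 0.0836, 0.1596]
ee_rot: [[-0.993, -0.114, 0.0], [-0.114, 0.993, 0.0], [-0.0, 0.0, -1.0]]
ft_force: [0.3, -0.3, -0.1]
finger_gap: 0.0005
```

Emit:
carry_out --pt "-0.1 0.1 0 0 0" --pt "-0.2 0.2 0 0 0" --pt "-0.3 0.3 0 0 0" --pt "-0.4 0.4 0 0 0" --pt "-0.5 0.5 0 0 0" --pt "-0.6 0.6 0 0 0" --pt "-0.7 0.7 0 0 0" --pt "-0.8 0.8 0 0 0" --pt "-0.9 0.9 0 0 0" --pt "-1 1 0 0 0"

```text
time: 35.5
tcp_pos: [0.3755, 0.185, 0.1595]
ee_rot: [[-0.993, -0.115, 0.0], [-0.115, 0.993, 0.0], [-0.0, 0.0, -1.0]]
ft_force: [0.8, -0.6, -1.4]
finger_gap: 0.0008
```

Run:
```python
from cl import *
for n in("top","side"):
    c=cam(n); cv2.imwrite(f"pics/{n}5.png",c["image"][:,:,::-1])
    q=cloud(c)[c["z_map"]>0]
    for nm,x0,x1,z0,z1 in(("lever",-17,17,58,86),("barrel",24,44,66,90),("btn",-12,12,60,75)):
        m=(q[:,0]>x0)&(q[:,0]<x1)&(q[:,2]>z0)&(q[:,2]<z1)&(abs(q[:,1]-(87 if nm=="btn" else -17))<(10 if nm=="btn" else 30))
        print(n,nm,np.percentile(q[m][:,1],[3,20,50,80,97]).round(1),"z",np.median(q[m][:,2]).round(1))
    d=dict(np.load(n+"0.npz"));q=cloud(d)[d["z_map"]>0];m=(abs(q[:,0])<12)&(abs(q[:,1]-87)<10)&(q[:,2]>60)&(q[:,2]<75);print("btn z at start",np.median(q[m][:,2]))
```

```text
t 35.5 tcp [375.5 185.  159.5] local [-188.8  212.4] lever if touching 231.903550821591 f local [ 0.7 -0.7] -1.4
top lever [-23.9 -21.  -15.9 -10.9 -10.5] z 82.3
top barrel [-24.2 -21.2 -16.7 -12.6  -9.6] z 82.2
top btn [77.8 81.3 86.8 92.5 96.4] z 67.7
btn z at start 67.53864890793696
side lever [-25.1 -24.1 -23.1 -17.8 -11.2] z 72.8
side barrel [-25.7 -23.8 -21.  -16.  -11.2] z 79.0
side btn [77.3 79.9 85.6 91.5 95.9] z 67.0
btn z at start 66.8565813146405
```

View pics/top5.png

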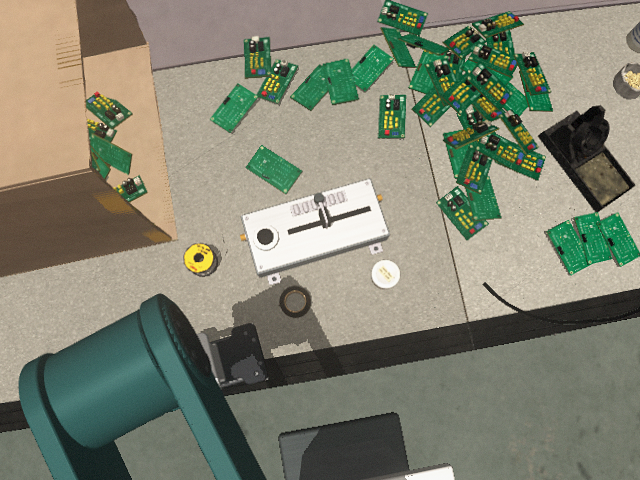

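The top picture shows the lever at pixel (323,210) in the third notch and the button up at (266,236). The reel (200,258), jar (385,273) and tape (295,301) are where they started.

```bash
python3 -c "
from cell import ctrl
print(ctrl.sign_off())"
```

```text
the job is handed in; nothing more can be done
None
```

The lever is in the third notch and the button was pressed all the way down once, then released. The job was handed in at about 35.5 s.

**Lever:** I pushed it by its -y face with shut fingertips, over three ridges at about 4–6 N each. In the last check the lever read about y = -17 mm in the box frame. The third notch measured -17.3 mm, halfway between the third and fourth ridges.

**Button:** I pressed it only after the lever was set. The force reached 10.2 N with the tip at z = 61 mm, so it was fully down. It is back at its starting height.

**Loose items:** The reel, jar and tape roll are at the same pixel positions in the top view as before, and the arm is clear of everything.

**Checks that disagreed:**
- After the first push I took the low force to mean the third click had happened. The check picture showed the lever still resting just past the third crest, at about -24.5 mm. I went back and pushed about 4 mm further, and it snapped into the notch.
- The side camera put positions 1 to 4 mm lower in y than the top camera, so I relied on the top view.

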